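# Draw a long scale rod out of a slatted finds crate and hold it

### The job

A long wooden scale rod has slipped under the slats of the finds crate. Grip it through the wide gap between the slats, tip it so that one end comes up out of the gap while the other end is still inside the crate, and draw it right out. Finish while still holding the rod in the gripper, level and still, about 10 cm above the middle of the crate; do not put it down, and leave the pots and other things around undisturbed.

Things in the scene. Friction and masses are not known exactly. Their poses are not given: they have to be found in the camera images.
- crate: Fixed shallow wooden crate 380 (x) x 180 (y) x 72 high; origin: centre of its underside, z up. Walls and floor 10 thick; inner floor 10 above the table. Three slats (7 thick, undersides 65, tops 72 above the table, across the full width) cover each end with gaps under 18 between; the wide gap between the two groups is central: 165 long (x -82.5 to +82.5), 160 wide.
- rod_center (a point): Centre of the long scale rod: square wooden bar 240 x 24 x 24, 70 to 140 g, six 40 mm bands, plain and black. x along its length, z up as it lies. It lies flat on the crate's inner floor (centre 22 above the table), roughly along the crate's x, ends under the slats, with 31 free between its top and the slats. Longer than the wide gap and its diagonal: it cannot come out level.
- rod_end_a (a point): Centre of the end face of the long rod at its +x, 120 from rod_center.
- rod_end_b (a point): Centre of the end face of the long rod at its -x, 120 from rod_center.
- jug_center (a point): Bystander: orange-brown jug, 190 high, 100 in diameter, one handle, standing beside the crate; point at half its height.
- jar_center (a point): Bystander: squat grey jar, 100 high, 96 in diameter; point at half its height.
- cup_center (a point): Bystander: small dark green handled cup, 85 high, 66 in diameter; point at half its height.
- oil_lamp_center (a point): Bystander: small round buff clay lamp, 24 high, 50 in diameter, standing on the slats at the crate's +x end, to one side (crate y about +56, x about +152); point at half its height.
- short_rod_center (a point): Bystander: a short scale rod, 120 x 24 x 24, lying on the table beside the crate; its centre.
- sherd_center (a point): Bystander: flat orange-brown sherd, about 80 x 50 x 10, on the table; point at half its height.
- bowl_center (a point): Bystander: ochre bowl, 50 high, 124 in diameter; point at half its height.
Not all that is in view belongs to the job. Leave any orange look-alike of the part that bears rod_center alone.

How it is judged:
On the way, in this order (a step that is already met when the one before it is completed fails the run):
1. one end of the long rod is up through the gap, above the slats, while the other is still inside the crate (((height (world z) of rod_end_a above 0.095 m and height (world z) of rod_end_b below 0.065 m) or (height (world z) of rod_end_b above 0.095 m and height (world z) of rod_end_a below 0.065 m))), for 0.1 s.
2. the whole rod is above the slats, in the gripper (height (world z) of each of rod_end_a, rod_end_b above 0.11 m and contact force between rod and the fingers above 1 N), for 0.2 s.
At the end, for the whole second after the job is handed in: The long rod is held by the gripper's fingers alone, at rest (under 30 mm/s), level within 0.25 rad, its centre within 100 mm (horizontally) of the crate's centre, both end centres between 110 and 320 mm above the table (the slats' tops are at 72 mm), touching neither the crate nor any bystander (all of step 2 and height (world z) of each of rod_end_a, rod_end_b below 0.32 m and angle between rod_center's own x axis and vertical between 1.32 and 1.82 rad and horizontal distance between rod_center and crate below 0.1 m and contact force between rod and crate below 0.1 N and contact force between rod and jug below 0.1 N and contact force between rod and jar below 0.1 N and contact force between rod and cup below 0.1 N and contact force between rod and oil_lamp below 0.1 N and contact force between rod and short_rod below 0.1 N and contact force between rod and sherd below 0.1 N and contact force between rod and bowl below 0.1 N and linear speed of rod below 0.03 m/s); the arm keeps its last pose, push and grip.
It fails at once if a bystander is moved by more than 30 mm (distance of any of jug_center, jar_center, cup_center, oil_lamp_center, short_rod_center, sherd_center, bowl_center from where it was at the start of the episode above 0.03 m).
It also fails if it takes over 45 s, if anything falls off the work surface, if the arm or the gripper's body presses on something with over 40 N, if the wrist force passes 120 N, or if a joint passes its speed limit or range.

### The arm

A 6-joint arm with a two-finger parallel gripper is mounted at the origin on the work surface. World frame = base frame: x ahead of the robot, y to its left, z up, the work surface at z = 0. Lengths are in m, angles in rad, forces in N, time in s.
With the tool pointing down it reaches from about 0.35 to 0.775 m from the base axis. Payload 5.5 kg.
Tool frame: the origin (TCP) lies at the very end of the fingers, on their centre line; the grasp point (between the pads) lies 19 mm behind it; z points along the fingers, y is the line along which they close (so a half turn about z gives the same grasp; the last joint's range is limited). The gripper opens to 85 mm and grips with 20 to 120 N. Pads are 22 mm wide; open, the fingers measure 114 mm over their backs; the gripper's body (76 mm by 85 mm) begins 54 mm behind the grasp point. The pads swing forward as they close: fully open they stand 13 mm farther back than shut.
Start: joints at [-1.327, 0.313, 0.046, 1.304, 0, 1.431], TCP at [0.215, -0.533, 0.231] pointing down, gripper open.
Joint ranges: [-2.76, 2.76], [-0.86, 1.69], [-1.03, 1.26], [-2.2, 2.34], [-1.47, 1.5], [-3.14, 3.14]. Speed limits (rad/s): [2.57, 2.57, 3.14, 3.14, 3.14, 3.14].

### API

Orientations are given as a unit quaternion [w, x, y, z].
In Python, from workcell import env gives the robot as it stands. The module is installed in compiled form; this text tells all that it offers.
- The arm moves only by the tool jog_arm, never from a script. Its arguments are lists of equal length, an entry for each row: "gripper": the opening, from 0 (shut) to 1 (fully open); "offset": the shift along the world's x, y, z in cm, a list of three; "twist": the turn about the world's z in degrees. In form: {"gripper": [gripper, ...], "offset": [[dx, dy, dz], ...], "twist": [twist, ...]}. A call has exactly 8 rows; each row is the pose to reach, as a shift and turn from the pose commanded when the call began; what a row does not reach only later rows make up. A row lasts 1/8 s, in which the tool goes at most 62.5 mm and 10.7 degrees, less where a joint would pass 70% of its speed; a pose out of reach is approached as far as the arm can. A call with a gripper value outside its range is refused whole. The fingers move at their own pace and stop on an object; "squeeze" is the grip in N (left out, the last holds). Time passes only in rows, so rows that repeat a pose let the fingers close, or fill a call up. It gives the time, the measured TCP pose, the force, the opening and the grip force at its end, in the units of the state.
- env.get_state(): the state, without advancing time (a new reading comes with each control period).
- env.read_camera(name): name is "scene" or "top" or "wrist"; returns a dict with "image" (400x640x3 uint8, red, green, blue), "z_map" (400x640 float32, m along the optical axis (not along the pixel's ray), 0 where there is no reading), "fovy" (degrees; the focal length in pixels is half the picture's height over the tangent of half this angle, whatever the lens; pixels are square), "cx", "cy" (the principal point, pixels), "distortion" ([k1, k2, p1, p2, k3] as OpenCV has them; the pictures are not rectified), "cam_to_world" (4x4, takes a point from camera to world coordinates). Camera axes: x right, y up, looking along -z (the intrinsics and any distortion apply to the point x, -y, -z); pixel columns grow to the right and rows downward; lengths in m; the calibration is good to about 2 mm. A picture is of the moment at which its call begins.
- env.hand_in(): hands the job in; it is judged then, once.
The state is a dict: "clock": time; "joint_pos": joint angles; "qvel": joint speeds; "tau": joint torques, N m; "tcp_pos": TCP position; "orientation": TCP orientation; "wrist_force": force on the tool from outside, world axes, zero at the start; "ft_torque": the same for the moment, N m; "finger_gap": finger opening in m; "grip_force": force on a finger pad.
Only numpy, scipy, OpenCV 4.12 (cv2) and the standard library are available. Lean on these libraries where they do the work, as an engineer would, in place of code of your own. Each camera call takes 0.05 s, during which the arm holds its last target. There are 200 camera calls.

## Working session

There is one attempt and no reset: what is moved stays moved. The work goes in short steps, Python scripts to look and compute and a tool call to move; the robot and the scene stay as the last step left them, time stands still between calls to the robot, and variables do not carry over. Pictures are saved under pics/ and viewed, at most 10 in all, crops included, and the job is handed in when it is done.

Besides the shell and the picture viewer there is one more tool, called as name(argument=value, ...) on one line, values as JSON. jog_arm: Moves the arm, as the interface text tells. Its arguments: {"type":"object","properties":{"gripper":{"type":"array"},"offset":{"type":"array"},"twist":{"type":"array"},"squeeze":{"type":"number"}},"required":["gripper","offset","twist"]}

```bash
mkdir -p pics; cat > h.py <<'E'
import numpy as np, cv2
from workcell import env
def cam(n):
    c=env.read_camera(n); h=c["image"].shape[0]
    f=h/2/np.tan(np.radians(c["fovy"])/2)
    c["K"]=np.array([[f,0,c["cx"]],[0,f,c["cy"]],[0,0,1.]]); c["D"]=np.array(c["distortion"],float); return c
def ray(c,uv):
    p=cv2.undistortPoints(np.array(uv,float).reshape(-1,1,2),c["K"],c["D"]).reshape(-1,2)
    d=np.c_[p[:,0],-p[:,1],-np.ones(len(p))]; T=np.array(c["cam_to_world"])
    return T[:3,3], d@T[:3,:3].T   # d scaled to unit depth
def onz(c,uv,z):
    o,d=ray(c,uv); return o+d*((z-o[2])/d[:,2])[:,None]
def bydepth(c,uv):
    o,d=ray(c,uv); uv=np.round(uv).astype(int).reshape(-1,2)
    return o+d*c["z_map"][uv[:,1],uv[:,0]][:,None]
def save(c,n,box=None,s=1):
    im=c["image"][...,::-1]
    if box: im=im[box[1]:box[3],box[0]:box[2]]
    cv2.imwrite("pics/"+n,cv2.resize(im,None,fx=s,fy=s))
E
python3 - <<'E'
from h import *
a=cam("top");save(a,"top.png");b=cam("scene");save(b,"scene.png")
print(a["cam_to_world"],b["cam_to_world"],env.get_state())
E
```

```text
[[-0.02180932  0.9838988  -0.1773908   0.35013387]
 [-0.99974606 -0.02246943 -0.00171297  0.08840475]
 [-0.00567126  0.17730839  0.984139    1.16650905]
 [ 0.          0.          0.          1.        ]] [[ 0.128625   -0.53800589  0.83306979  1.27182283]
 [ 0.99163546  0.07884958 -0.1021854  -0.01106393]
 [-0.01071086  0.83924514  0.54364774  0.58152597]
 [ 0.          0.          0.          1.        ]] {'clock': 0.1, 'joint_pos': array([-1.32658599e+00,  3.14001147e-01,  4.51065540e-02,  1.30359326e+00,
        7.72838051e-06,  1.43119751e+00]), 'qvel': array([-0.00043624, -0.00143629,  0.00241347, -0.00093378,  0.00056781,
       -0.00114798]), 'tau': array([ 1.79937884e-03, -4.81724775e+01,  2.99243510e+01,  1.27639709e-02,
       -1.68492174e-04, -3.34107973e-06]), 'tcp_pos': array([ 0.21519692, -0.53273219,  0.23046059]), 'orientation': array([-8.44809798e-04,  9.81642408e-01,  1.90728781e-01, -4.03592779e-05]), 'wrist_force': array([ 0.14835661, -0.78489257, -0.13295877]), 'ft_torque': array([ 0.01771053,  0.0042596 , -0.00799596]), 'grip_force': 0.0, 'finger_gap': 0.08517568627709396}
```

View pics/top.png

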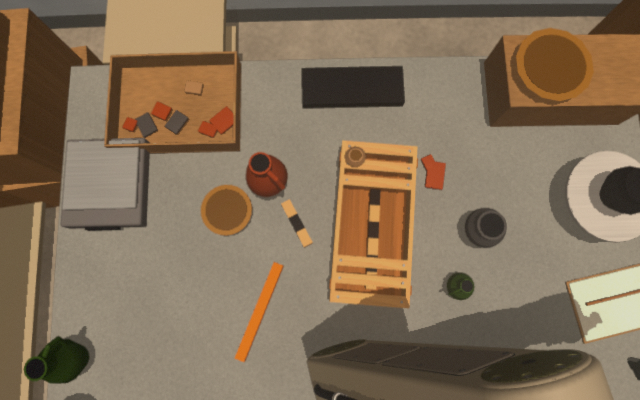

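View pics/scene.png

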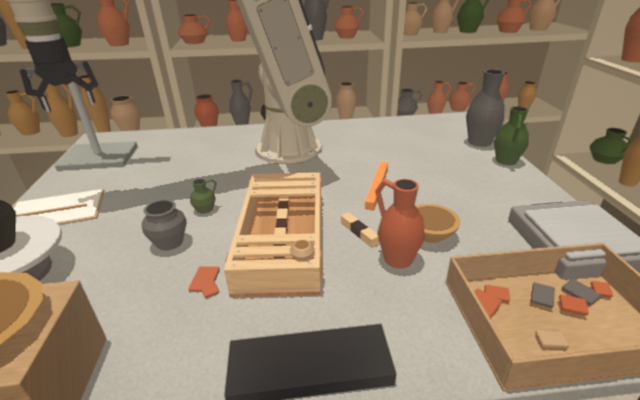

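Top view: the rod in the crate lies at about (374,230), with black bands. Look-alikes are the short banded rod beside the crate at (297,222) and the plain orange rod at (260,312). I choose the banded one under the slats and check it in a crop.

```bash
python3 - <<'E'
from h import *
a=cam("top");save(a,"crop.png",(320,130,430,315),3.2)
np.savez("top.npz",**{k:a[k] for k in("image","z_map")})
P=bydepth(a,np.array([(u,v) for v in range(400) for u in range(640)])).reshape(400,640,3)
g=cv2.cvtColor(a["image"],cv2.COLOR_RGB2HSV)
# crate rim: bright points at z~.072
m=((abs(P[...,2]-.072)<.006)).astype(np.uint8); m[:130]=0;m[315:]=0;m[:,:325]=0;m[:,425:]=0
n,l,s,c=cv2.connectedComponentsWithStats(m)
m=cv2.morphologyEx(m,cv2.MORPH_OPEN,np.ones((2,2),np.uint8))
pts=P[m>0][:,:2].astype(np.float32);r=cv2.minAreaRect(pts);print("crate",r)
# rod: z~.034
m=((abs(P[...,2]-.034)<.006)).astype(np.uint8); m[:145]=0;m[300:]=0;m[:,:350]=0;m[:,400:]=0
m=cv2.morphologyEx(m,cv2.MORPH_OPEN,np.ones((3,3),np.uint8))
n,l,s,c=cv2.connectedComponentsWithStats(m)
for i in range(1,n):
    if s[i,4]>30: print("rod",s[i],cv2.minAreaRect(P[l==i][:,:2].astype(np.float32)),P[l==i].mean(0))
for k in[(355,156),(374,230),(345,230)]:print(k,P[k[1],k[0]])
E
```

```text
crate ((0.5086425542831421, -0.03705509006977081), (0.21634113788604736, 0.4017792046070099), 83.98882293701172)
rod [367 189  13  69 690] ((0.503291130065918, -0.03746258467435837), (0.02454364486038685, 0.16575472056865692), 85.15264129638672) [ 0.50305052 -0.03709554  0.03464541]
rod [367 269  10   6  54] ((0.387706458568573, -0.02796861156821251), (0.02147878333926201, 0.011885412037372589), 88.73819732666016) [ 0.38734107 -0.02692857  0.03430227]
rod [366 285  10   4  35] ((0.35287946462631226, -0.02429523877799511), (0.02139461226761341, 0.0069571067579090595), 88.578857421875) [ 0.35259694 -0.02370775  0.03475371]
(355, 156) [0.65181025 0.0060304  0.09844444]
(374, 230) [ 0.48529691 -0.03735929  0.03937953]
(345, 230) [0.49031901 0.03023461 0.01101736]
```

View pics/crop.png

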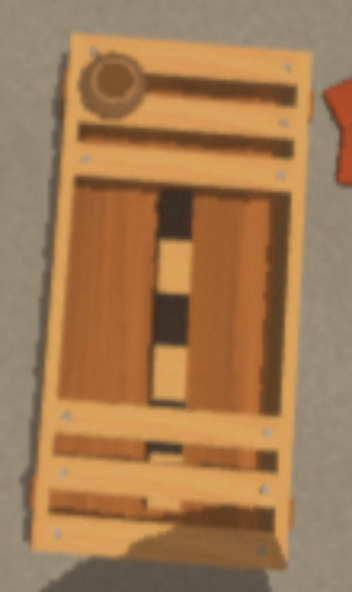

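The crop shows the black/plain banded rod under the slats: A end at about crop (175,187), right at the gap edge, and B end at (165,507) in the last narrow gap. It is the long rod, shifted toward −x. Next I locate the corners and band edges.

```bash
python3 - <<'E'
from h import *
a=cam("top"); px=lambda L:[(320+x/3.2-.5*0,130+y/3.2) for x,y in L]
C=onz(a,px([(72,35),(312,52),(285,568),(33,549)]),.072);print(C.round(4),C.mean(0))
print("len",np.linalg.norm(C[0]-C[3]),np.linalg.norm(C[1]-C[2]),np.linalg.norm(C[0]-C[1]))
ex=(C[0]+C[1]-C[2]-C[3])[:2];ex/=np.linalg.norm(ex);c=C.mean(0)[:2];print("yaw",np.degrees(np.arctan2(ex[1],ex[0])))
ey=np.array([-ex[1],ex[0]])
B=onz(a,px([(176,188),(175,240),(171,295),(170,347),(168,401),(165,507)]),.034)[:,:2]
print(B.round(4));print(np.c_[(B-c)@ex,(B-c)@ey].round(4))
L=bydepth(a,np.array([[355,156]]))[0,:2];print("lamp",(L-c)@ex,(L-c)@ey)
S=onz(a,px([(175,180),(168,417)]),.072)[:,:2];print("slat edges",(S-c)@ex)
E
```

```text
[[ 0.6973  0.0326  0.072 ]
 [ 0.6801 -0.1462  0.072 ]
 [ 0.304  -0.1056  0.072 ]
 [ 0.3213  0.0714  0.072 ]] [ 0.50067214 -0.03696248  0.072     ]
len 0.37793282826916447 0.378234691331827 0.17961704702750395
yaw -6.034552851011361
[[ 0.5866 -0.0446]
 [ 0.5466 -0.0422]
 [ 0.5048 -0.0374]
 [ 0.4658 -0.035 ]
 [ 0.4257 -0.0319]
 [ 0.3483 -0.0266]]
[[ 0.0863  0.0014]
 [ 0.0462 -0.0003]
 [ 0.0042  0.    ]
 [-0.0349 -0.0018]
 [-0.0751 -0.0029]
 [-0.1526 -0.0057]]
lamp 0.1471336802384435 0.05842348068521142
slat edges [ 0.08383956 -0.08942207]
```

jog_arm(gripper=[1,1,1,1,1,1,1,1], offset=[[3.5,6,0],[7,12,0],[10.5,18.5,0],[14,25,0],[17.5,31,0],[21,37,0],[24.5,43,0],[28.1,49.5,0]], twist=[-4,-8,-12,-16,-20,-24,-27,-27])

```text
clock: 1.2
tcp_pos: [0.463, -0.0966, 0.2314]
orientation: [0.0, 0.999, -0.044, 0.0]
wrist_force: [1.4, -1.0, -0.1]
finger_gap: 0.0853
grip_force: 0.0
```

jog_arm(gripper=[0.8,0.8,0.8,0.8,0.8,0.8,0.8,0.8], offset=[[0,0,0],[0,0,0],[0,0,0],[0,0,0],[0,0,0],[0,0,0],[0,0,0],[0,0,0]], twist=[0,0,0,0,0,0,0,0])

```text
clock: 2.2
tcp_pos: [0.4622, -0.0985, 0.2314]
orientation: [0.0, 0.999, -0.044, 0.0]
wrist_force: [-0.0, 0.3, 0.2]
finger_gap: 0.0686
grip_force: 0.0
```

```bash
python3 - <<'E'
from h import *
a=cam("wrist");save(a,"w1.png")
s=env.get_state();print(s["tcp_pos"],s["orientation"],s["finger_gap"],s["joint_pos"].round(2))
P=bydepth(a,np.array([(u,v) for v in range(400) for u in range(640)])).reshape(400,640,3)
m=((abs(P[...,2]-.034)<.006)&(abs(P[...,0]-.5)<.07)&(abs(P[...,1]+.037)<.04)).astype(np.uint8)
m=cv2.morphologyEx(m,cv2.MORPH_OPEN,np.ones((5,5),np.uint8))
print(m.sum(),cv2.minAreaRect(P[m>0][:,:2].astype(np.float32)),P[m>0].mean(0))
E
```

```text
[ 0.46222215 -0.09843198  0.23130235] [ 3.18458323e-05  9.99046010e-01 -4.36699960e-02 -2.72623200e-05] 0.06815986315767565 [-0.38  0.12 -0.21  1.25 -0.    2.85]
2341 ((0.5003999471664429, -0.0394713431596756), (0.024403899908065796, 0.1407102346420288), 85.08016967773438) [ 0.50396939 -0.04019782  0.03515739]
```

View pics/w1.png

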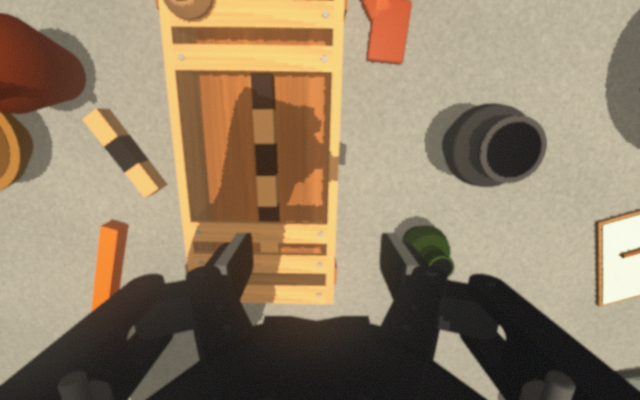

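jog_arm(gripper=[0.8,0.8,0.8,0.8,0.8,0.8,0.8,0.8], offset=[[0,0,0],[0,0,0],[0.5,1,0],[1,2,0],[2,3,0],[3,5,0],[3.4,6,0],[3.4,6,0]], twist=[10,20,30,40,50,60,70,80])

```text
clock: 3.25
tcp_pos: [0.4965, -0.0376, 0.2312]
orientation: [-0.0, 0.791, 0.612, 0.0]
wrist_force: [-0.8, -0.1, 0.9]
finger_gap: 0.0687
grip_force: 0.0
```

jog_arm(gripper=[0.8,0.8,0.8,0.8,0.8,0.8,0.8,0.8], offset=[[0,0,0],[0,0,0],[0,0,0],[0,0,0],[0,0,0],[0,0,0],[0,0,0],[0,0,0]], twist=[10,20,30,40,50,60,70,80])

```text
clock: 4.25
tcp_pos: [0.4962, -0.0383, 0.2313]
orientation: [-0.0, 0.214, 0.977, 0.0]
wrist_force: [-0.1, -0.6, -0.2]
finger_gap: 0.0683
grip_force: 0.0
```

jog_arm(gripper=[0.8,0.8,0.8,0.8,0.8,0.8,0.8,0.8], offset=[[0,0,0],[0,0,0],[0,0,0],[0,0,0],[0,0,0],[0,0,0],[0,0,0],[0,0,0]], twist=[10,20,20,20,20,20,20,20])

```text
clock: 5.25
tcp_pos: [0.4962, -0.0385, 0.2313]
orientation: [-0.0, 0.044, 0.999, 0.0]
wrist_force: [0.2, -0.6, 0.1]
finger_gap: 0.0684
grip_force: 0.0
```

```bash
python3 - <<'E'
from h import *
s=env.get_state();q=s["orientation"];print(s["clock"],s["tcp_pos"],q,s["finger_gap"],s["joint_pos"].round(2),np.degrees(2*np.arctan2(q[2],q[1])))
E
```

```text
5.25 [ 0.49620166 -0.03848672  0.23132234] [-6.81930511e-06  4.38330840e-02  9.99038867e-01  4.68097555e-05] 0.06841979659677361 [-0.24  0.16 -0.15  1.26  0.   -0.15] 174.9754887172686
```

jog_arm(gripper=[0.8,0.8,0.8,0.8,0.8,0.8,0.8,0.8], offset=[[0,0,-4],[0,0,-9],[0,0,-13],[0,0,-16],[0,0,-18],[0,0,-20],[0,0,-21],[0,0,-21.7]], twist=[0,0,0,0,0,0,0,0])

```text
clock: 6.25
tcp_pos: [0.4963, -0.0385, 0.0141]
orientation: [-0.0, 0.044, 0.999, 0.0]
wrist_force: [1.0, 0.6, 0.3]
finger_gap: 0.0685
grip_force: 0.0
```

jog_arm(gripper=[0,0,0,0,0,0,0,0], offset=[[0,0,0],[0,0,0],[0,0,0],[0,0,0],[0,0,0],[0,0,0],[0,0,0],[0,0,0]], twist=[0,0,0,0,0,0,0,0], squeeze=40)

```text
clock: 7.25
tcp_pos: [0.497, -0.0386, 0.0151]
orientation: [0.001, 0.044, 0.999, -0.0]
wrist_force: [-0.5, 0.1, 5.7]
finger_gap: 0.0231
grip_force: 40.9
```

jog_arm(gripper=[0,0,0,0,0,0,0,0], offset=[[0,0,0.4],[0,0,0.8],[-0.4,0.03,0.8],[-0.8,0.07,0.8],[-1.2,0.1,0.8],[-1.6,0.15,0.8],[-1.6,0.15,0.8],[-1.6,0.15,0.8]], twist=[0,0,0,0,0,0,0,0])

```text
clock: 8.25
tcp_pos: [0.4804, -0.037, 0.0224]
orientation: [0.0, 0.044, 0.999, 0.0]
wrist_force: [0.1, -0.3, -0.0]
finger_gap: 0.0232
grip_force: 40.2
```

```bash
python3 - <<'E'
from h import *
a=cam("wrist");save(a,"w2.png")
s=env.get_state();print(s["tcp_pos"],s["wrist_force"])
E
```

```text
[ 0.48046551 -0.03705613  0.02238721] [-0.7431446  -0.44374699 -1.96165086]
```

View pics/w2.png

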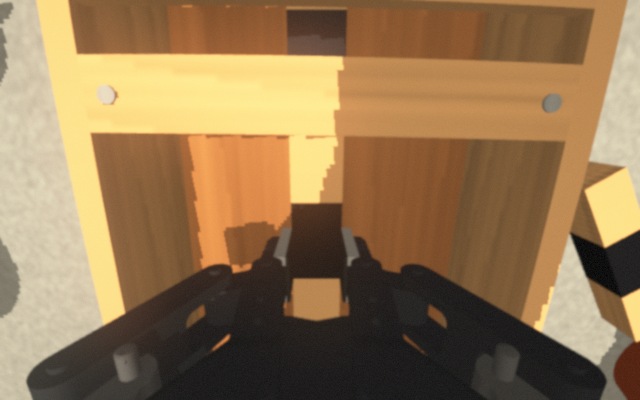

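jog_arm(gripper=[0,0,0,0,0,0,0,0], offset=[[0,0,0.8],[0,0,1.6],[0,0,2.2],[0,0,2.6],[0,0,3.0],[0,0,3.3],[0,0,3.6],[0,0,3.6]], twist=[0,0,0,0,0,0,0,0])

```text
clock: 9.3
tcp_pos: [0.4794, -0.0369, 0.0581]
orientation: [-0.001, 0.044, 0.999, 0.0]
wrist_force: [-0.7, -1.0, -6.7]
finger_gap: 0.0233
grip_force: 39.7
```

jog_arm(gripper=[0,0,0,0,0,0,0,0], offset=[[0,0,0.3],[0,0,0.6],[0.2,0,0.9],[0.4,0,1.2],[0.6,-0.1,1.4],[0.8,-0.1,1.6],[0.8,-0.1,1.6],[0.8,-0.1,1.6]], twist=[0,0,0,0,0,0,0,0])

```text
clock: 10.3
tcp_pos: [0.4891, -0.0382, 0.0748]
orientation: [0.001, 0.044, 0.999, -0.0]
wrist_force: [0.5, 0.4, -4.8]
finger_gap: 0.0231
grip_force: 39.8
```

```bash
python3 - <<'E'
from h import *
b=cam("scene");save(b,"s2.png",(200,130,360,300),3.5)
s=env.get_state();print(s["tcp_pos"],s["wrist_force"],s["ft_torque"])
E
```

```text
[ 0.4890931  -0.03816019  0.07475336] [ 1.15406762  0.26970476 -5.1099165 ] [-0.05478048 -0.5096407  -0.00486219]
```

View pics/s2.png

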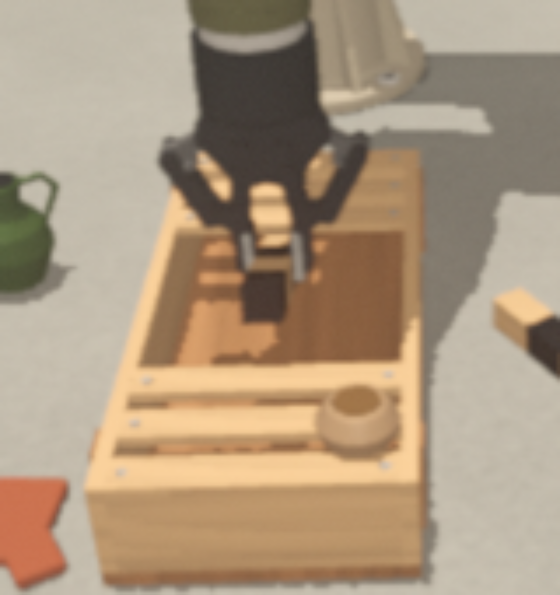

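The picture shows the rod's black A end at crop (265,297), apparently raised into the gap. I measure its height.

```bash
python3 - <<'E'
from h import *
b=cam("scene")
uv=np.array([(200+265/3.5,130+y/3.5) for y in (255,262,270,275,280,285,290,297,304,310,318)])
P=bydepth(b,uv);c=np.array([.5007,-.037]);ex=np.array([.9945,-.105])
print(np.c_[(P[:,:2]-c)@ex,P[:,1:]].round(4))
E
```

```text
[[-0.0026 -0.0415  0.0952]
 [ 0.0184 -0.0411  0.1033]
 [ 0.0398 -0.0407  0.1112]
 [ 0.0581 -0.0402  0.1195]
 [ 0.065  -0.0403  0.1204]
 [ 0.0743 -0.0402  0.123 ]
 [ 0.0732 -0.0405  0.1188]
 [ 0.074  -0.0409  0.1143]
 [ 0.0779 -0.0412  0.112 ]
 [ 0.0793 -0.0415  0.1086]
 [ 0.0807 -0.0419  0.1038]]
```

jog_arm(gripper=[0,0,0,0,0,0,0,0], offset=[[1,-0.1,0.35],[2,-0.2,0.75],[3,-0.3,1.15],[4,-0.4,1.55],[5,-0.5,1.95],[6,-0.6,2.35],[7,-0.7,2.75],[8,-0.8,3.15]], twist=[0,0,0,0,0,0,0,0])

```text
clock: 11.4
tcp_pos: [0.5694, -0.0462, 0.1066]
orientation: [0.001, 0.044, 0.999, -0.0]
wrist_force: [-0.5, -0.2, -2.2]
finger_gap: 0.023
grip_force: 40.3
```

```bash
python3 - <<'E'
from h import *
b=cam("scene");save(b,"s3.png",(200,110,360,280),3.5)
a=cam("top");c=np.array([.5007,-.037]);ex=np.array([.9945,-.105])
s=env.get_state();print(s["tcp_pos"],s["wrist_force"],(s["tcp_pos"][:2]-c)@ex,s["finger_gap"])
for n,k in(("scene",b),("top",a)):
    P=bydepth(k,np.array([(u,v) for v in range(400) for u in range(640)])).reshape(400,640,3)
    d=P[...,:2]-c; X=d@ex; Y=d@np.array([.105,.9945])
    for x0 in np.arange(-.16,.18,.02):
        m=(abs(X-x0)<.006)&(abs(Y+.002)<.009)
        if m.sum(): print(n,round(x0,3),m.sum(),np.percentile(P[m][:,2],[10,50,90]).round(3))
E
```

```text
[ 0.57040778 -0.04639564  0.10695614] [-0.69740789 -0.69140107 -1.559441  ] 0.07031092843998564 0.023014374536156772
scene -0.14 5 [0.009 0.01  0.071]
scene -0.12 9 [0.008 0.067 0.07 ]
scene -0.1 3 [0.008 0.01  0.059]
scene -0.08 4 [0.009 0.009 0.009]
scene -0.06 14 [0.008 0.01  0.011]
scene -0.04 19 [0.008 0.01  0.084]
scene -0.02 30 [0.009 0.01  0.091]
scene -0.0 16 [0.009 0.054 0.099]
scene 0.02 10 [0.103 0.106 0.108]
scene 0.04 27 [0.009 0.011 0.114]
scene 0.06 8 [0.119 0.121 0.122]
scene 0.08 192 [0.127 0.197 0.217]
scene 0.1 675 [0.241 0.314 0.5  ]
scene 0.12 432 [0.377 0.403 0.43 ]
scene 0.14 52 [0.071 0.072 0.151]
scene 0.16 125 [0.135 0.144 0.154]
top -0.16 218 [0.693 0.696 0.699]
top -0.14 203 [0.685 0.688 0.691]
top -0.12 186 [0.677 0.679 0.682]
top -0.1 175 [0.668 0.67  0.673]
top -0.08 162 [0.659 0.662 0.664]
top -0.06 151 [0.65  0.653 0.655]
top -0.04 143 [0.641 0.644 0.646]
top -0.02 130 [0.631 0.634 0.637]
top -0.0 117 [0.621 0.624 0.627]
top 0.02 113 [0.611 0.614 0.617]
top 0.04 121 [0.605 0.606 0.608]
top 0.06 104 [0.591 0.592 0.593]
top 0.08 103 [0.589 0.591 0.593]
top 0.1 59 [0.575 0.581 0.584]
```

View pics/s3.png

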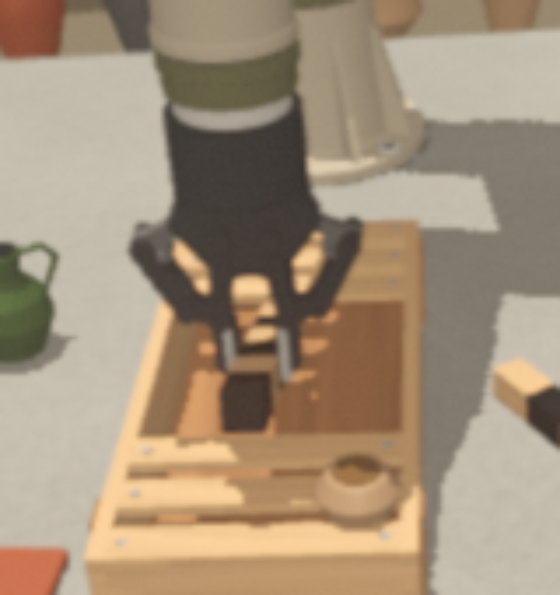

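The picture shows the A end at crop (245,400) well above the slats. The rod slopes about 20°, and its B end has cleared the −x slats. Lifting.

jog_arm(gripper=[0,0,0,0,0,0,0,0], offset=[[0,0,1],[0,0,2.5],[0,0,4],[0,0,5.5],[0,0,7],[0,0,8],[0,0,8],[0,0,8]], twist=[0,0,0,0,0,0,0,0])

```text
clock: 12.5
tcp_pos: [0.5679, -0.0459, 0.1853]
orientation: [-0.0, 0.044, 0.999, 0.0]
wrist_force: [0.6, 0.2, -1.6]
finger_gap: 0.023
grip_force: 40.3
```

jog_arm(gripper=[0,0,0,0,0,0,0,0], offset=[[-1,0.1,0],[-2,0.2,0],[-3,0.3,0],[-4,0.4,0],[-4,0.4,-0.5],[-4,0.4,-1.5],[-4,0.4,-2.5],[-4,0.4,-2.5]], twist=[0,0,0,0,0,0,0,0])

```text
clock: 13.5
tcp_pos: [0.5275, -0.0418, 0.1593]
orientation: [-0.001, 0.044, 0.999, 0.0]
wrist_force: [0.1, 0.7, -1.0]
finger_gap: 0.0233
grip_force: 40.3
```

```bash
cat > slope.py <<'E'
from h import *
b=cam("scene");c=np.array([.5007,-.037]);ex=np.array([.9945,-.105])
s=env.get_state();print(s["clock"],s["tcp_pos"],s["wrist_force"],(s["tcp_pos"][:2]-c)@ex,s["finger_gap"])
P=bydepth(b,np.array([(u,v) for v in range(400) for u in range(640)])).reshape(400,640,3)
d=P[...,:2]-c; X=d@ex; Y=d@np.array([.105,.9945])
M=(P[...,2]<s["tcp_pos"][2]+.09)&(P[...,2]>.078)&(abs(Y+.002)<.009)&(X<.2)&(X>-.19)
for x0 in np.arange(-.18,.18,.02):
    m=M&(abs(X-x0)<.006)
    if m.sum(): print(round(x0,3),m.sum(),np.percentile(P[m][:,2],[10,50,90]).round(3))
E
python3 slope.py
```

```text
13.55 [ 0.52785905 -0.04189181  0.15994081] [ 0.4832421  -0.46373211 -1.38706948] 0.02752331644338397 0.023133383635300278
-0.1 1 [0.127 0.127 0.127]
-0.06 4 [0.145 0.145 0.146]
-0.04 5 [0.151 0.151 0.152]
-0.02 4 [0.157 0.157 0.157]
-0.0 8 [0.167 0.167 0.168]
0.02 9 [0.172 0.172 0.174]
0.04 81 [0.233 0.241 0.247]
0.06 10 [0.186 0.187 0.188]
0.08 9 [0.195 0.196 0.196]
0.1 9 [0.203 0.204 0.205]
0.12 96 [0.187 0.196 0.203]
```

jog_arm(gripper=[0,0,0,0,0,0,0,0], offset=[[-1,0.1,0],[-2,0.2,0],[-2.8,0.3,0],[-2.8,0.3,-1],[-2.8,0.3,-2],[-2.8,0.3,-2.8],[-2.8,0.3,-3.3],[-2.8,0.3,-3.7]], twist=[0,0,0,0,0,0,0,0])

```text
clock: 14.55
tcp_pos: [0.5017, -0.0392, 0.1243]
orientation: [0.001, 0.044, 0.999, -0.0]
wrist_force: [3.4, 0.3, 3.8]
finger_gap: 0.0235
grip_force: 40.9
```

jog_arm(gripper=[0,0,0,0,0,0,0,0], offset=[[0,0,-0.5],[0,0,-1],[0,0,-1.5],[0,0,-2],[0,0,-2.5],[0,0,-3],[0,0,-3.5],[0,0,-3.5]], twist=[0,0,0,0,0,0,0,0])

```text
clock: 15.55
tcp_pos: [0.4994, -0.0388, 0.0881]
orientation: [-0.001, 0.044, 0.999, 0.0]
wrist_force: [1.1, -0.9, 1.2]
finger_gap: 0.0233
grip_force: 40.7
```

```bash
python3 slope.py
```

```text
15.6 [ 0.49932    -0.03880004  0.08827641] [0.49482534 0.4149236  1.30460303] -0.0011834042735095972 0.022839070441140048
-0.1 5 [0.098 0.099 0.099]
-0.08 9 [0.099 0.1   0.101]
-0.06 11 [0.1   0.101 0.102]
-0.04 16 [0.102 0.103 0.104]
-0.02 16 [0.103 0.104 0.105]
-0.0 23 [0.104 0.105 0.161]
0.02 23 [0.105 0.107 0.171]
0.04 24 [0.107 0.108 0.109]
0.06 25 [0.109 0.11  0.111]
0.08 26 [0.11  0.111 0.112]
```

jog_arm(gripper=[0,0,0,0,0,0,0,0], offset=[[0.2,0,1],[0.5,0,2.5],[0.8,0,4],[1,-0.1,5.5],[1.3,-0.1,7],[1.5,-0.1,8],[1.5,-0.1,8.5],[1.5,-0.1,8.5]], twist=[0,0,0,0,0,0,0,0])

```text
clock: 16.6
tcp_pos: [0.5152, -0.04, 0.1739]
orientation: [0.0, 0.044, 0.999, 0.0]
wrist_force: [0.5, -0.6, -2.0]
finger_gap: 0.023
grip_force: 40.3
```

jog_arm(gripper=[0,0,0,0,0,0,0,0], offset=[[0,0,0],[0,0,0],[0,0,0],[0,0,0],[0,0,0],[0,0,0],[0,0,0],[0,0,0]], twist=[0,0,0,0,0,0,0,0])

```text
clock: 17.6
tcp_pos: [0.5152, -0.04, 0.1738]
orientation: [0.0, 0.044, 0.999, 0.0]
wrist_force: [-0.9, 0.1, -1.7]
finger_gap: 0.0232
grip_force: 40.3
```

```bash
python3 slope.py; python3 -c "
from h import *
save(cam('scene'),'fin.png')"
```

```text
17.65 [ 0.51524884 -0.03997032  0.17384154] [ 0.05052014  0.07097062 -1.74722971] 0.014780701857242033 0.02287378794627045
-0.12 1 [0.179 0.179 0.179]
-0.1 4 [0.181 0.182 0.182]
-0.08 8 [0.182 0.183 0.184]
-0.06 10 [0.184 0.185 0.185]
-0.04 14 [0.186 0.187 0.187]
-0.02 18 [0.187 0.189 0.189]
-0.0 22 [0.189 0.19  0.19 ]
0.02 65 [0.191 0.252 0.261]
0.04 19 [0.192 0.193 0.194]
0.06 22 [0.194 0.195 0.195]
0.08 26 [0.195 0.196 0.197]
0.1 56 [0.181 0.193 0.198]
```

View pics/fin.png

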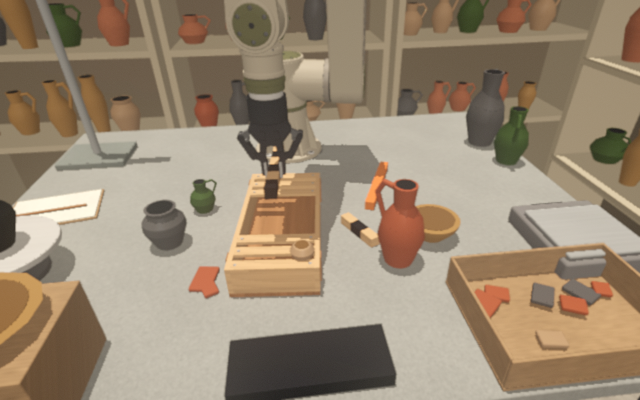

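The rod hangs in the gripper at about (272,180), sloping about 4.5°, 10 cm above the crate. The lamp at (302,249) and the other bystanders are undisturbed. Handing in.

```bash
python3 -c "
from workcell import env
print(env.hand_in())"
```

```text
the job is handed in; nothing more can be done
None
```

The long rod is out of the crate and was handed in held still, tilted about 4.5°, roughly 10 cm above the middle of the crate, with the pots and other things undisturbed; the hand-in returned no verdict.

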